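# Load the knob jar into the carousel, turn it to the front and hold

### The arm

A 6-joint arm with a two-finger parallel gripper is mounted at the origin on the work surface. World frame = base frame: x ahead of the robot, y to its left, z up, the work surface at z = 0. Lengths are in m, angles in rad, forces in N, time in s.
With the tool pointing down it reaches from about 0.375 to 0.9 m from the base axis. Payload 3.1 kg.
Tool frame: the origin (TCP) lies between the finger pads; the fingertips stand manip.nose_length ahead of it and the grasp point (between the pads) lies 5 mm behind it (manip.nose_length is the distance from the TCP to the fingertips, in m); z points along the fingers, y is the line along which they close (so a half turn about z gives the same grasp; the last joint's range is limited). The gripper opens to 85 mm and grips with 20 to 120 N. Pads are 22 mm wide; open, the fingers measure 114 mm over their backs; the gripper's body (76 mm by 85 mm) begins 54 mm behind the grasp point. The pads swing forward as they close: fully open they stand 13 mm farther back than shut.
Start: joints at [0.96, 0.527, 1.433, -0, 1.181, -0.178], TCP at [0.262, 0.567, 0.245] pointing down, gripper open.
Joint ranges: [-3.08, 3.08], [-0.75, 2.2], [0.22, 2.44], [-1.43, 4.57], [0, 2.65], [-2.85, 2.85]. Speed limits (rad/s): [2.79, 2.79, 3.14, 3.14, 3.14, 3.14].

### API

Orientations are given as a unit quaternion [x, y, z, w].
In Python, from station import monitor, eyes, job, manip gives the robot as it stands.
- The arm moves only by the shell command python3 -m pendant 'ROWS' [FORCE]. ROWS is JSON, a list that holds one entry, the list of rows, each a list of 7 numbers: the shift along the tool's x, y, z as a fraction of full scale, then the turn, a rotation vector about the tool's x, y, z as a fraction of full scale, then the opening, from 0 (shut) to 1 (fully open). A call has 1 to 20 rows; each row shifts and turns the commanded pose from where the row before left it, along the tool's axes as they then stand; what a row does not reach is not made up. Full scale, the value 1, is 800 mm for a shift and 0.12 rad for a turn. A row lasts 1/10 s, in which the tool goes at most 50 mm and 8.59 degrees, less where a joint would pass 70% of its speed; a pose out of reach is approached as far as the arm can. A call with a number of a shift or a turn outside -1 to 1 is refused whole. A call with a gripper value outside its range is refused whole. The fingers move at their own pace and stop on an object; FORCE is the grip in N (left out, the last holds). Time passes only in rows, so rows that do not move let the fingers close. It gives the time, the measured TCP pose, the force, the opening and the grip force at its end, in the units of the state.
- monitor.sense(): the state, without advancing time (a new reading comes with each control period).
- eyes.snapshot(name): name is "scene" or "top" or "wrist"; returns a dict with "pixels" (420x560x3 uint8, red, green, blue), "depth" (420x560 float32, m along the optical axis (not along the pixel's ray), 0 where there is no reading), "intrinsics" (3x3 intrinsics, pixels), "k1" (the pictures are not rectified: a ray, as slopes to the right and down, at radius r is drawn at 1 + k1 r^2 times it, then the intrinsics apply), "eye" and "attitude" of the camera in the world. Camera axes: x right, y down, z forward; pixel columns grow to the right and rows downward; lengths in m; the calibration is good to about 2 mm. A picture is of the moment at which its call begins.
- job.sign_off(): hands the job in; it is judged then, once.
The state is a dict: "t": time; "q": joint angles; "qd": joint speeds; "tau": joint torques, N m; "tcp_pos": TCP position; "tool_rot": TCP orientation; "force": force on the tool from outside, world axes, zero at the start; "ft_torque": the same for the moment, N m; "finger_gap": opening from 0.0 (shut) to 1.0 (fully open); "gripper_force": force on a finger pad.
Only numpy, scipy, OpenCV 4.12 (cv2) and the standard library are available. Lean on these libraries where they do the work, as an engineer would, in place of code of your own. Each camera call takes 0.05 s, during which the arm holds its last target. There are 200 camera calls.

### The job

Stand the jar with the knobbed lid upright in the carousel's empty cup without dropping it, let go of it, then take the carousel by its upright peg and turn it counter-clockwise until that jar is in line with the fixed pointer. The carousel springs back if released, so finish while still holding it still there by the peg, with the jar left seated in its cup; leave everything else on the counter alone.

Things in the scene. Friction and masses are not known exactly. Their poses are not given: they have to be found in the camera images.
- knob_jar: The jar to load: stoneware body 50 mm across, 85 mm tall; wooden lid 53 mm across from 85 to 95 mm; on it an upright round knob 26 mm across from 95 to 129 mm (the lid is fast: lift the jar by the knob). About 250 g. Origin: centre of its underside, z up. It stands on the counter left of the carousel, at either of two places
- cup (a point): Centre of the inner floor of the carousel's one empty cup, 38 mm above the counter, 88 mm from the carousel's axis; turns with the carousel. Round open cup, 58 mm across inside, 66 mm outside, its rim 28 mm above this floor. The other three cups hold short flat-lidded jars that are part of the carousel (tops 111 mm above the counter)
- axis (a point): Point on the carousel's vertical turning axis, 34 mm above the counter, at the level of the turntable's upper face. The turntable is a wooden disc 260 mm across and 12 mm thick
- carousel (a joint): Turn of the carousel in rad: 0 at rest (against its stop), growing counter-clockwise as seen from above, to 1.9 at most. A return spring of 0.25 N m per rad (about 3 N at the peg at 1.4 rad) swings it back to 0 when it is let go
- peg: The carousel's grip: upright round steel peg 16 mm across (collar 26 mm across in the lowest 6 mm), 131 mm tall, on the turntable 112 mm from the carousel's axis, a quarter turn counter-clockwise from the empty cup. It rolls freely about its own axis. Origin: centre of its foot, on the turntable's upper face, 34 mm above the counter; its top is 165 mm above the counter
- front_mark (a point): Where the cup must come: 38 mm above the counter, 88 mm from the carousel's axis, in line with the fixed pointer. This is a dark steel bracket 58 mm tall with a diamond-shaped head 51 mm long, on the counter at the carousel's side towards the robot, just outside the disc, one corner aimed at the axis. From rest the cup needs about 0.75 to 1.45 rad, counter-clockwise
- flat_jar: LEAVE ALONE: a jar like the knob jar (50 mm body, 95 mm tall, same stoneware and wooden lid) but its lid is flat, without a knob. Origin: centre of its underside. It may stand at either of the two jar places left of the carousel
- spare_lid: LEAVE ALONE: a loose flat wooden lid, 53 mm across, 12 mm thick, lying between the carousel and the jars. Origin: centre of its underside
- detergent: LEAVE ALONE: white bottle, 76 mm across, 165 mm tall, far left. Origin: centre of its underside
- softener: LEAVE ALONE: grey bottle, 64 mm across, 115 mm tall, beyond the carousel on the left. Origin: centre of its underside
- peg_bin: LEAVE ALONE: open black bin 140 x 110 x 60 mm, right of the carousel. Origin: centre of its underside
- scrub_brush: LEAVE ALONE: brush lying near right, below 60 mm tall. Origin: its underside
- fern: LEAVE ALONE: potted fern about 110 mm tall beyond the carousel. Origin: centre of its underside
Things that resemble listed ones, but are neither listed nor needed, are in the scene too. Leave any orange or purple look-alike of the part that bears front_mark alone.

How it is judged:
On the way, in this order (a step that is already met when the one before it is completed fails the run):
1. the knob jar stands seated in the empty cup, let go (horizontal distance between knob_jar and cup below 0.008 m and z of knob_jar in the frame of cup below 0.006 m and angle between knob_jar's own z axis and vertical below 0.1 rad and contact force between the fingers and knob_jar below 0.1 N and linear speed of knob_jar below 0.03 m/s), for 0.2 s.
2. the carousel is turned by its peg until the jar is in line with the pointer (horizontal distance between knob_jar and cup below 0.008 m and z of knob_jar in the frame of cup below 0.006 m and angle between knob_jar's own z axis and vertical below 0.1 rad and horizontal distance between cup and front_mark below 0.015 m and contact force between the fingers and peg above 0.5 N), for 0.2 s.
At the end, for the whole second after the job is handed in: Knob jar upright (0.1 rad) on the cup floor (6 mm), within 8 mm of its centre, not touched by the fingers; cup within 15 mm and jar within 20 mm of the front mark; fingers press on the peg with over 0.5 N; carousel still (below 0.05 rad/s) (all of step 2 and contact force between the fingers and knob_jar below 0.1 N and horizontal distance between knob_jar and front_mark below 0.02 m and velocity of joint carousel between -0.05 and 0.05 rad/s); the arm keeps its last pose, push and grip.
It fails at once if the knob jar is dropped (falls free faster than 0.45 m/s) (contact force between the fingers and knob_jar below 0.05 N and linear speed of knob_jar above 0.45 m/s).
It fails at once if the knob jar is tipped over (angle between knob_jar's own z axis and vertical above 0.7 rad).
It fails at once if something else on the counter is pushed more than 30 mm away or tipped over (distance of any of flat_jar, spare_lid, detergent, softener, peg_bin, scrub_brush, fern from where it was at the start of the episode above 0.03 m or angle between any of flat_jar, spare_lid, detergent, softener, peg_bin, fern's own z axis and vertical above 0.5 rad).
It also fails if it takes over 58 s, if anything falls off the work surface, if the arm or the gripper's body presses on something with over 40 N, if the wrist force passes 120 N, or if a joint passes its speed limit or range.

## Working session

There is one attempt and no reset: what is moved stays moved. The work goes in short steps, Python scripts to look and compute and a shell command to move; the robot and the scene stay as the last step left them, time stands still between calls to the robot, and variables do not carry over. Pictures are saved under pics/ and viewed, at most 10 in all, crops included, and the job is handed in when it is done.

```bash
mkdir -p pics
cat > h.py <<'E'
import numpy as np, cv2
from scipy.spatial.transform import Rotation as R
from station import monitor, eyes, job, manip
def snap(n,f=None):
    s=eyes.snapshot(n)
    if f: cv2.imwrite('pics/'+f,s['pixels'][:,:,::-1])
    return s
def cam(s):
    a=np.array(s['attitude'])
    return (R.from_quat(a).as_matrix() if a.size==4 else a), np.array(s['eye'])
def ray(s,u,v):
    K=np.array(s['intrinsics']);x=np.array([(u-K[0,2])/K[0,0],(v-K[1,2])/K[1,1]]);y=x.copy()
    for _ in range(20): y=x/(1+s['k1']*(y@y))
    return np.array([y[0],y[1],1.])
def at_z(s,u,v,z):
    M,e=cam(s);d=M@ray(s,u,v);return e+d*(z-e[2])/d[2]
def at_d(s,u,v):
    M,e=cam(s);return e+M@ray(s,u,v)*s['depth'][int(round(v)),int(round(u))]
def pts(s):
    K=np.array(s['intrinsics']);H,W=s['depth'].shape
    u,v=np.meshgrid(np.arange(W),np.arange(H));x=np.stack([(u-K[0,2])/K[0,0],(v-K[1,2])/K[1,1]],-1);y=x.copy()
    for _ in range(20): y=x/(1+s['k1']*(y**2).sum(-1,keepdims=True))
    M,e=cam(s);P=np.concatenate([y,np.ones((H,W,1))],-1)*s['depth'][...,None]
    return P@M.T+e
E
python3 - <<'E'
from h import *
for n in('scene','top'):
    s=snap(n,n+'1.png');print(n,s['intrinsics'],s['k1'],s['eye'],s['attitude'])
print(monitor.sense(),manip.nose_length)
E
```

```text
scene [[511.11031769   0.         275.34140668]
 [  0.         511.11031769 213.97872242]
 [  0.           0.           1.        ]] -0.013230699661772387 [ 1.24010898 -0.81899266  0.81427981] [ 0.85691743  0.2802041  -0.13179594 -0.41207767]
top [[537.43776701   0.         275.94609665]
 [  0.         537.43776701 208.11694687]
 [  0.           0.           1.        ]] -0.11877574153410689 [ 0.58635688 -0.03787264  1.48031505] [-0.69987062  0.71296143 -0.0301892   0.03091484]
{'t': 0.1, 'q': array([ 9.59526831e-01,  5.28407385e-01,  1.43377484e+00, -1.34116914e-05,
        1.18139372e+00, -1.78502716e-01]), 'qd': array([-4.58616655e-04, -1.75178758e-03, -1.07839908e-03, -2.03095573e-03,
       -9.80901529e-05, -5.06114973e-04]), 'tau': array([-7.26628168e-04, -4.43305886e+01, -1.78585982e+01, -2.10457788e-04,
        3.92184797e-03,  8.32332432e-06]), 'tcp_pos': array([0.26173392, 0.56687817, 0.24441023]), 'tool_rot': array([ 2.14696165e-01,  9.76680384e-01, -9.17713542e-04, -3.75764618e-04]), 'force': array([-0.45379094,  0.21609724, -1.22799112]), 'ft_torque': array([-0.05087432,  0.00526021,  0.01105684]), 'gripper_force': 0.0, 'finger_gap': 1.0009241527174493} 0.014
```

View pics/scene1.png

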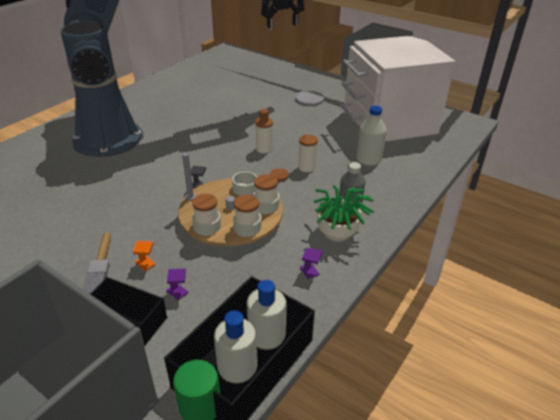

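View pics/top1.png

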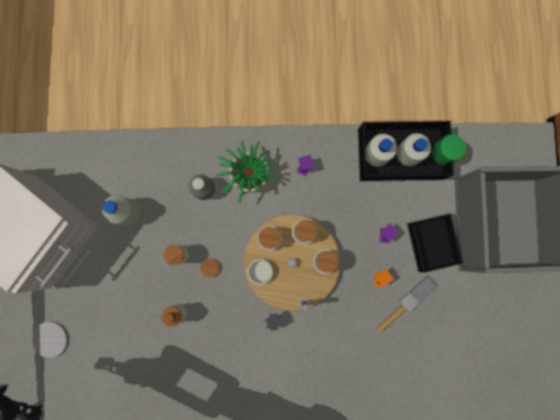

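The scene view shows the knob jar at (263,130), the flat jar at (308,152), the spare lid at (280,174), the empty cup at (243,185), the peg at (187,175) and the dark pointer at (198,173). In the top view the knob jar is at (172,317), the flat jar (174,255), the lid (210,268), the cup (262,271), the axis (292,263), the peg top (304,304) and the dark pointer (275,321). The orange and purple look-alikes are at (384,278), (389,233) and (306,164).

Only the flat jar at (174,255) and the lid at (210,268) could be confused with the knob jar. I'll measure, and check the choice in one close crop.

Run:
```python
from h import *
s=snap('top');P=pts(s);hsv=cv2.cvtColor(s['pixels'],cv2.COLOR_RGB2HSV)
def blob(m,box,nm):
    x0,y0,x1,y1=box;mm=np.zeros_like(m);mm[y0:y1,x0:x1]=m[y0:y1,x0:x1]
    v,u=np.nonzero(mm)
    if len(u)<3: print(nm,'none');return
    (cu,cv_),r=cv2.minEnclosingCircle(np.stack([u,v],1).astype(np.float32))
    p=P[mm>0];print(nm,len(u),'px',round(cu,1),round(cv_,1),round(r,1),'mean',p.mean(0).round(4),'mid',((p.min(0)+p.max(0))/2).round(4),'ext',np.ptp(p,axis=0).round(3));return p
Z=P[...,2]
blob((Z>.105),(150,295,195,340),'knob>.105')
blob((Z>.08)&(Z<.105),(150,295,195,340),'knoblid')
blob((Z>.08),(150,235,195,275),'flat')
blob((Z>.05)&(Z<.075),(240,250,285,292),'cup rim')
blob((Z>.1),(290,285,325,315),'peg')
blob((Z>.1),(280,245,310,285),'post')
blob((Z>.04)&(Z<.1),(255,305,290,335),'pointer')
m=(Z>.025)&(Z<.04)
p=blob(m,(235,205,345,315),'disc')
blob((Z>.005)&(Z<.03),(195,255,225,282),'sparelid')
print(at_d(s,172,317),at_d(s,262,271),at_d(s,292,263),at_d(s,304,304),at_d(s,275,321))
im=s['pixels'][:,:,::-1]
a=cv2.resize(im[225:345,140:345],None,fx=3.9,fy=3.9,interpolation=cv2.INTER_CUBIC)
cv2.imwrite('pics/crop1.png',a)
```

```text
knob>.105 91 px 169.9 316.2 24.8 mean [0.4444 0.2151 0.2294] mid [0.504  0.1054 0.7949] ext [0.165 0.287 1.371]
knoblid 228 px 171.2 316.2 10.1 mean [0.4336 0.2346 0.0941] mid [0.432  0.2368 0.0917] ext [0.049 0.049 0.023]
flat 340 px 173.8 250.6 13.7 mean [0.592  0.2281 0.1064] mid [0.5924 0.1102 0.7829] ext [0.052 0.296 1.395]
cup rim 120 px 264.0 266.5 18.3 mean [0.5464 0.0066 0.0641] mid [0.556  0.0069 0.062 ] ext [0.086 0.064 0.022]
peg 56 px 307.0 296.0 17.5 mean [ 0.4756 -0.0952  0.3197] mid [ 0.5185 -0.0745  0.7941] ext [0.136 0.073 1.372]
post 3 px 294.9 250.7 3.8 mean [ 0.5864 -0.0379  1.4803] mid [ 0.5864 -0.0379  1.4803] ext [0. 0. 0.]
pointer 197 px 276.4 319.3 13.4 mean [ 0.4107 -0.0251  0.0571] mid [ 0.4182 -0.03    0.0532] ext [0.064 0.053 0.025]
disc 5382 px 291.0 262.3 48.2 mean [ 0.5541 -0.0726  0.0334] mid [ 0.5652 -0.0757  0.0325] ext [0.255 0.259 0.015]
sparelid 304 px 210.0 267.1 14.9 mean [0.5555 0.1451 0.0113] mid [0.5534 0.1446 0.0123] ext [0.066 0.069 0.015]
[0.43430523 0.22835337 0.1260417 ] [0.54334765 0.00292089 0.03418656] [ 0.56367221 -0.07709226  0.06152357] [ 0.46549466 -0.10131879  0.16644638] [ 0.41266251 -0.02959223  0.05881224]
```

View pics/crop1.png

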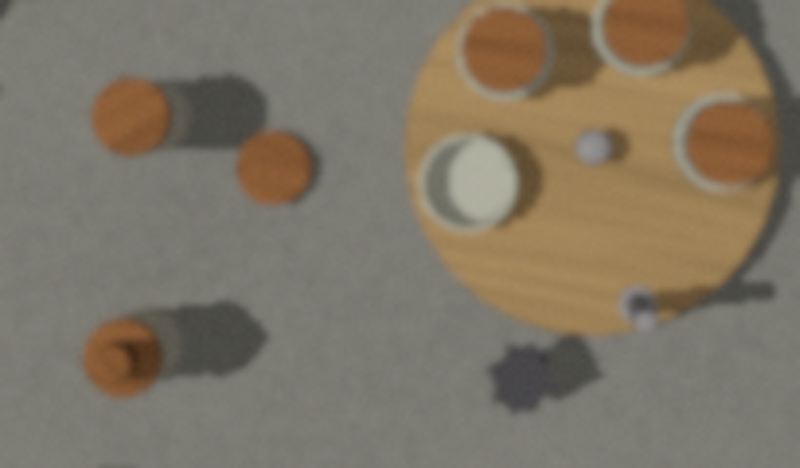

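The close crop confirms the choice. The jar at crop (122,357), which is top px (171,316), has the upright knob. The other one, at crop (131,117), is flat. The dark pointer is at crop (520,378), the empty cup at (469,182) and the peg at (638,303).

```bash
cat >> h.py <<'E'
def rows(target,z=None):
    st=monitor.sense();M=R.from_quat(st['tool_rot']).as_matrix()
    return (M.T@(np.array(target)-st['tcp_pos'])/.8)
E
python3 - <<'E'
from h import *
s=snap('top')
c=lambda x,y:(140+(x+.5)/3.9-.5,225+(y+.5)/3.9-.5)
A=at_z(s,291,262.3,.034);print('axis',A, at_z(s,*c(594,147),.062))
C=at_z(s,*c(469,182),.066);K=at_z(s,*c(118,360),.129);L=at_z(s,*c(122,357),.095)
Pt=at_z(s,*c(521,378),.058);G=at_z(s,*c(638,303),.165)
print('cup',C,'knob',K,'lid',L,'pointer',Pt,'peg',G)
for n,p in(('cup',C),('ptr',Pt),('peg',G)):
    d=(p-A)[:2];print(n,np.hypot(*d),np.arctan2(d[1],d[0])%(2*np.pi))
print(rows([*((K+L)/2)[:2],.245]))
# scene cross-check
s2=snap('scene');P=pts(s2);Z=P[...,2]
for nm,lo,hi,b in(('knob',.11,.14,(245,100,285,160)),('peg',.12,.18,(170,145,210,205)),('ptr',.045,.08,(190,160,212,195))):
    m=np.zeros(Z.shape,bool);m[b[1]:b[3],b[0]:b[2]]=True;m&=(Z>lo)&(Z<hi);p=P[m];print(nm,len(p),p.mean(0),np.ptp(p,axis=0))
E
```

```text
axis [ 0.56515497 -0.07521003  0.034     ] [ 0.56546459 -0.07694673  0.062     ]
cup [0.54362152 0.00757815 0.066     ] knob [0.43484338 0.23312005 0.129     ] lid [0.43297642 0.23725657 0.095     ] pointer [ 0.41120743 -0.02488833  0.058     ] peg [ 0.46946291 -0.09957251  0.165     ]
cup 0.08554280345050158 1.8252607998106054
ptr 0.1619633266311287 2.8256652647915312
peg 0.09874462904403718 3.3908889981857584
[-3.69191751e-01 -2.86340084e-01 -9.20223404e-05]
knob 75 [0.43694652 0.23376472 0.1217348 ] [0.02429642 0.02767556 0.02128511]
peg 118 [ 0.4609258  -0.10775222  0.1448551 ] [0.01856044 0.0172008  0.04514449]
ptr 168 [ 0.42404381 -0.04218638  0.05867577] [0.07959263 0.10967477 0.03358977]
```

```bash
python3 -m pendant '[[[-0.046,-0.036,0,0,0,0,1],[-0.046,-0.036,0,0,0,0,1],[-0.046,-0.036,0,0,0,0,1],[-0.046,-0.036,0,0,0,0,1],[-0.046,-0.036,0,0,0,0,1],[-0.046,-0.036,0,0,0,0,1],[-0.046,-0.036,0,0,0,0,1],[-0.046,-0.036,0,0,0,0,1],[0,0,0,0,0,0,1],[0,0,0,0,0,0,1]]]' 40
python3 - <<'E'
from h import *
s=snap('wrist','w1.png');P=pts(s);Z=P[...,2]
for lo,hi in((.12,.14),(.088,.1)):
    m=(Z>lo)&(Z<hi)&(np.hypot(P[...,0]-.434,P[...,1]-.235)<.04);p=P[m];print(m.sum(),p.mean(0) if m.any() else 0,(p.max(0)+p.min(0))/2,np.ptp(p,axis=0))
print(s['eye'],monitor.sense()['tcp_pos'])
E
```

```text
t: 1.25
tcp_pos: [0.4332, 0.2338, 0.2453]
tool_rot: [0.216, 0.976, 0.0, -0.0]
force: [-0.5, 0.6, 0.1]
finger_gap: 1.001
gripper_force: 0.0
641 [0.42875663 0.23719088 0.12751271] [0.42956332 0.23682533 0.12524149] [0.0250827  0.02502666 0.00984852]
1327 [0.4245655  0.2389927  0.09395126] [0.42970379 0.2366704  0.093977  ] [0.05205515 0.05186496 0.01191558]
[0.35637888 0.2677756  0.37292995] [0.43248578 0.2347369  0.24526693]
```

View pics/w1.png

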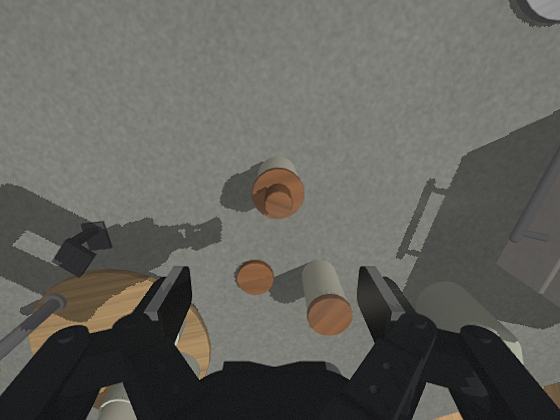

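The wrist view shows the knob jar at (278,195), just ahead of the fingers. The flat jar at (328,312) and the lid at (255,277) are well clear. Knob and lid agree on (0.430, 0.2367), and the heights and sizes match the description. Next I descend and grip the knob.

```bash
python3 -m pendant '[[[0.003,0.0015,0.0325,0,0,0,1],[0,0,0.0325,0,0,0,1],[0,0,0.0325,0,0,0,1],[0,0,0.0325,0,0,0,1],[0,0,0.0325,0,0,0,1],[0,0,0,0,0,0,1],[0,0,0,0,0,0,1],[0,0,0,0,0,0,0],[0,0,0,0,0,0,0],[0,0,0,0,0,0,0],[0,0,0,0,0,0,0],[0,0,0,0,0,0,0],[0,0,0,0,0,0,0],[0,0,0,0,0,0,0],[0,0,0,0,0,0,0]]]' 40
```

```text
t: 2.8
tcp_pos: [0.4318, 0.2371, 0.1161]
tool_rot: [0.215, 0.977, 0.001, 0.001]
force: [-0.1, 0.5, 6.2]
finger_gap: 0.292
gripper_force: 39.3
```

```bash
python3 -m pendant '[[[0,0,-0.01,0,0,0,0],[0,0,-0.02,0,0,0,0],[0,0,-0.03,0,0,0,0],[0,0,-0.03,0,0,0,0],[0,0,-0.02,0,0,0,0],[0,0,-0.01,0,0,0,0],[0,0,0,0,0,0,0],[0,0,0,0,0,0,0]]]'
python3 - <<'E'
from h import *
s=snap('wrist');P=pts(s);Z=P[...,2]
t=monitor.sense()['tcp_pos']
K=snap('scene');Q=pts(K)
m=(np.hypot(Q[...,0]-t[0],Q[...,1]-t[1])<.05)&(Q[...,2]>.06)&(Q[...,2]<.2)
v,u=np.nonzero(m);print(t,len(u),u.min(),u.max(),v.min(),v.max(),Q[m].min(0),Q[m].max(0))
b=K['pixels'][60:180,200:330,::-1];cv2.imwrite('pics/s2.png',cv2.resize(b,None,fx=4,fy=4,interpolation=cv2.INTER_CUBIC))
# axis / cup from wrist depth
w=np.hypot(P[...,0]-.5436,P[...,1]-.0076)<.045
m=w&(Z>.058)&(Z<.074);p=P[m];print('rim',m.sum(),p.mean(0) if m.any() else 0)
E
```

```text
t: 3.6
tcp_pos: [0.4302, 0.2365, 0.2106]
tool_rot: [0.215, 0.977, -0.001, -0.001]
force: [0.6, -0.4, -3.4]
finger_gap: 0.291
gripper_force: 39.9
[0.43011564 0.23650399 0.21032052] 618 254 272 88 125 [0.4025724  0.20827857 0.09329039] [0.45951596 0.25899323 0.19993592]
rim 3 [0.5371533  0.03806224 0.06529826]
```

View pics/s2.png

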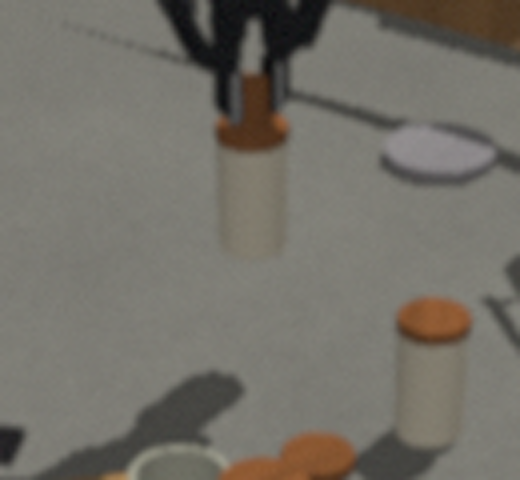

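The jar hangs straight in the fingers at crop (252,190), with its underside at about 93 mm. I'll move it beside the cup and look at the cup from close by.

```bash
python3 -m pendant '[[[-0.018,-0.0093,0,0,0,0,0],[-0.038,-0.019,0,0,0,0,0],[-0.038,-0.019,0,0,0,0,0],[-0.038,-0.019,0,0,0,0,0],[-0.038,-0.019,0,0,0,0,0],[-0.018,-0.009,0,0,0,0,0],[0,0,0,0,0,0,0],[0,0,0,0,0,0,0],[0,0,0,0,0,0,0]]]'
python3 - <<'E'
from h import *
s=snap('wrist','w2.png');P=pts(s);Z=P[...,2]
w=np.hypot(P[...,0]-.5436,P[...,1]-.0076)<.045
m=w&(Z>.061)&(Z<.071);p=P[m];print('rim',m.sum(),p.mean(0),p.min(0),p.max(0))
A=np.c_[2*p[:,:2],np.ones(len(p))];x=np.linalg.lstsq(A,(p[:,:2]**2).sum(1),rcond=None)[0];print('circ',x[:2],np.sqrt(x[2]+x[:2]@x[:2]))
print(monitor.sense()['tcp_pos'])
E
```

```text
t: 4.6
tcp_pos: [0.5343, 0.1064, 0.2108]
tool_rot: [0.214, 0.977, -0.0, -0.001]
force: [-0.9, 0.1, -2.8]
finger_gap: 0.29
gripper_force: 39.8
rim 822 [0.54053538 0.0072495  0.06450697] [ 0.50843738 -0.02506858  0.06103155] [0.57362035 0.0404245  0.06722842]
circ [0.54068073 0.00807637] 0.030612115073353624
[0.534458   0.10649185 0.21096358]
```

View pics/w2.png

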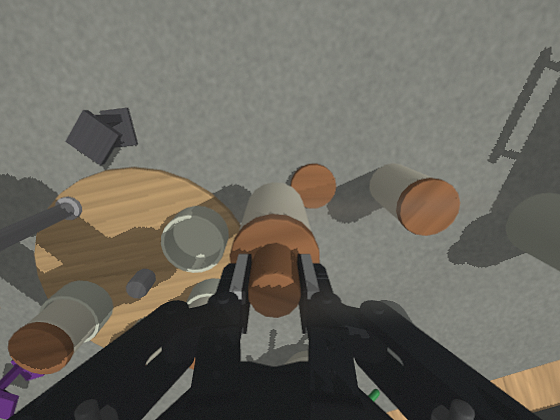

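The wrist view shows the empty cup at (194,243). The jar is held straight at (272,250), the pointer is at (93,138), the peg at (68,207) and the axis post at (143,280). I'll measure the jar in the hand and the carousel points in this same view.

Run:
```python
from h import *
s=snap('wrist');P=pts(s);Z=P[...,2];hsv=cv2.cvtColor(s['pixels'],cv2.COLOR_RGB2HSV)
def circ(p,r=None):
    A=np.c_[2*p[:,:2],np.ones(len(p))];x=np.linalg.lstsq(A,(p[:,:2]**2).sum(1),rcond=None)[0];return x[:2].round(4),np.sqrt(x[2]+x[:2]@x[:2]).round(4)
w=np.hypot(P[...,0]-.534,P[...,1]-.1065)<.05
m=w&(Z>.10)&(Z<.165);p=P[m];print('body side',len(p),circ(p),np.percentile(p[:,2],[1,99]))
m=w&(Z>.187)&(Z<.192)&(hsv[...,1]>80);p=P[m];print('lid',len(p),p.min(0),p.max(0))
m=w&(Z>.178)&(Z<.186)&(hsv[...,1]>80);p=P[m];print('lidside',len(p),circ(p),p[:,2].max())
M,_=cam(s);
pt=np.zeros(Z.shape,bool);pt[95:175,60:145]=1
m=pt&(Z>.05)&(Z<.07);p=P[m][:,:2];hu=cv2.minAreaRect((p*1000).astype(np.float32));print('ptr',len(p),hu,p.mean(0),p.min(0),p.max(0))
m=(np.hypot(P[...,0]-.5652,P[...,1]+.0752)<.15)&(Z>.028)&(Z<.039)
e=m&(hsv[...,1]>60);v,u=np.nonzero(e);p=P[e];d=np.hypot(p[:,0]-.5625,p[:,1]+.0755);q=p[(d>.124)&(d<.136)];print('disc edge',len(q),circ(q))
a=np.zeros(Z.shape,bool);a[265:300,120:160]=1;p=P[a&(Z>.055)&(Z<.075)];print('post',len(p),p.mean(0))
p=P[(np.hypot(P[...,0]-.457,P[...,1]+.104)<.03)&(Z>.06)];print('peg',len(p),circ(p),p.min(0),p.max(0))
```

```text
body side 1369 (array([0.5325, 0.1055]), np.float64(0.0248)) [0.10064817 0.16458727]
lid 2338 [0.50596096 0.08191243 0.18700054] [0.54402315 0.13183869 0.1919988 ]
lidside 195 (array([0.5326, 0.1053]), np.float64(0.0262)) 0.18598507361349254
ptr 1734 ((408.20257568359375, -25.981386184692383), (37.3499755859375, 37.61227035522461), 25.619163513183594) [ 0.40830089 -0.02465463] [ 0.38465355 -0.04991356] [ 0.43215075 -0.00147474]
disc edge 1235 (array([ 0.5626, -0.0761]), np.float64(0.1263))
post 377 [ 0.56203121 -0.07440241  0.06169596]
peg 1143 (array([ 0.4553, -0.1051]), np.float64(0.0071)) [ 0.44751565 -0.10745926  0.06004834] [ 0.46340139 -0.0965568   0.1288712 ]
```

```bash
python3 -m pendant '[[[-0.01,-0.018,0,0,0,0,0],[-0.02,-0.035,0,0,0,0,0],[-0.02,-0.035,0,0,0,0,0],[-0.01,-0.018,0,0,0,0,0],[0,0,0,0,0,0,0],[0,0,0,0,0,0,0],[0,0,0,0,0,0,0]]]'
python3 - <<'E'
from h import *
t=monitor.sense()['tcp_pos'];print(t,rows([.5407+.0019,.0080+.0011,t[2]]))
E
```

```text
t: 5.4
tcp_pos: [0.5434, 0.0094, 0.2113]
tool_rot: [0.214, 0.977, 0.0, -0.0]
force: [0.3, -0.3, -2.8]
finger_gap: 0.289
gripper_force: 39.9
[0.54343262 0.00941874 0.21125836] [ 7.78510482e-04 -7.97413759e-04  4.06071542e-07]
```

Within 1 mm. Lowering gently.

```bash
python3 -m pendant '[[[0,0,0.015,0,0,0,0],[0,0,0.02,0,0,0,0],[0,0,0.015,0,0,0,0],[0,0,0.01,0,0,0,0],[0,0,0.005,0,0,0,0],[0,0,0,0,0,0,0],[0,0,0,0,0,0,0]]]'
```

```text
t: 6.1
tcp_pos: [0.5443, 0.0081, 0.1595]
tool_rot: [0.215, 0.977, 0.0, 0.0]
force: [0.4, -0.1, -2.3]
finger_gap: 0.288
gripper_force: 39.9
```

```bash
python3 -m pendant '[[[0,0,0.002,0,0,0,0],[0,0,0.001,0,0,0,0],[0,0,0.001,0,0,0,0],[0,0,0,0,0,0,0],[0,0,0,0,0,0,0]]]'
```

```text
t: 6.6
tcp_pos: [0.544, 0.0081, 0.1562]
tool_rot: [0.215, 0.977, -0.0, 0.0]
force: [-0.2, 0.3, -2.2]
finger_gap: 0.286
gripper_force: 39.9
```

```bash
python3 -m pendant '[[[0,0,0.001,0,0,0,0],[0,0,0.001,0,0,0,0],[0,0,0.0005,0,0,0,0],[0,0,0,0,0,0,0],[0,0,0,0,0,0,0]]]'
```

```text
t: 7.1
tcp_pos: [0.5439, 0.0082, 0.1541]
tool_rot: [0.215, 0.977, -0.0, -0.0]
force: [-0.3, 1.1, -2.2]
finger_gap: 0.29
gripper_force: 40.1
```

```bash
python3 -m pendant '[[[0,0,0.001,0,0,0,0],[0,0,0.001,0,0,0,0],[0,0,0.0005,0,0,0,0],[0,0,0,0,0,0,0],[0,0,0,0,0,0,0]]]'
```

```text
t: 7.6
tcp_pos: [0.5444, 0.0082, 0.154]
tool_rot: [0.215, 0.977, -0.0, 0.001]
force: [-1.5, 1.8, 9.2]
finger_gap: 0.292
gripper_force: 41.3
```

Contact came at the expected height. I'll let go and rise straight up.

```bash
python3 -m pendant '[[[0,0,-0.0015,0,0,0,0.35],[0,0,0,0,0,0,0.45],[0,0,0,0,0,0,0.6],[0,0,0,0,0,0,0.8],[0,0,0,0,0,0,1],[0,0,0,0,0,0,1],[0,0,0,0,0,0,1],[0,0,0,0,0,0,1],[0,0,-0.02,0,0,0,1],[0,0,-0.04,0,0,0,1],[0,0,-0.05,0,0,0,1],[0,0,-0.03,0,0,0,1],[0,0,0,0,0,0,1],[0,0,0,0,0,0,1]]]'
python3 - <<'E'
from h import *
s=snap('wrist','w3.png');P=pts(s);Z=P[...,2];t=monitor.sense()['tcp_pos'];M=R.from_quat(monitor.sense()['tool_rot']).as_matrix()
w=np.hypot(P[...,0]-.5407,P[...,1]-.008)<.045
for lo,hi in((.155,.175),(.125,.138),(.06,.07)):
    p=P[w&(Z>lo)&(Z<hi)];print(lo,len(p),(p.max(0)+p.min(0))/2,np.median(p[:,2])) if len(p) else print(lo,0)
A=np.array([.5625,-.0758])
def peg(a):return A+.112*np.array([np.cos(a),np.sin(a)])
a0=1.826+np.pi/2;print('peg0',peg(a0),'move',rows([*peg(a0),t[2]]))
E
```

```text
t: 9.0
tcp_pos: [0.5438, 0.0082, 0.2655]
tool_rot: [0.215, 0.977, -0.0, 0.0]
force: [-0.7, -0.1, 0.2]
finger_gap: 0.999
gripper_force: 0.0
0.155 760 [0.54150758 0.0075003  0.16173517] 0.1657724107634386
0.125 1443 [0.54167355 0.00747482 0.13146951] 0.1319438867467997
0.06 409 [0.53447177 0.00710433 0.06493449] 0.06487580379120489
peg0 [ 0.45412747 -0.10407356] move [ 4.20805179e-02 -1.74168313e-01  1.52974691e-04]
```

View pics/w3.png

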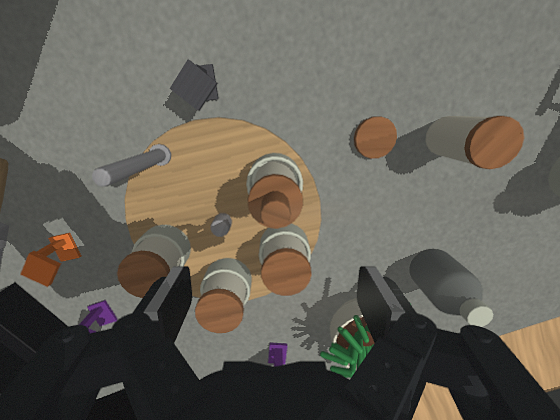

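The wrist view shows the jar standing straight in its cup at (274,190). Its top is at 166 mm and its lid at 132 mm, so it is seated. The peg's top is at (103,178) and its foot at (163,155). Next I move above the peg.

```bash
python3 -m pendant '[[[0.0105,-0.0435,0,0,0,0,1],[0.0105,-0.0435,0,0,0,0,1],[0.0105,-0.0435,0,0,0,0,1],[0.0105,-0.0435,0,0,0,0,1],[0,0,0,0,0,0,1],[0,0,0,0,0,0,1],[0,0,0,0,0,0,1]]]'
python3 - <<'E'
from h import *
s=snap('wrist');P=pts(s);Z=P[...,2]
w=np.hypot(P[...,0]-.455,P[...,1]+.104)<.02
p=P[w&(Z>.158)&(Z<.172)];print(len(p),(p.max(0)+p.min(0))/2,np.ptp(p,axis=0));c=(p.max(0)+p.min(0))/2
print(monitor.sense()['tcp_pos'],rows([c[0],c[1],.144]))
E
```

```text
t: 9.75
tcp_pos: [0.4552, -0.1035, 0.2646]
tool_rot: [0.215, 0.977, 0.0, -0.001]
force: [0.8, -0.2, -0.2]
finger_gap: 0.998
gripper_force: 0.0
273 [ 0.45483873 -0.10630996  0.1618616 ] [0.01489038 0.01540239 0.00764828]
[ 0.45542857 -0.10334035  0.26474694] [-0.00103561 -0.00373951  0.15093125]
```

```bash
python3 -m pendant '[[[-0.001,-0.003,0.03,0,0,0,1],[0,0,0.03,0,0,0,1],[0,0,0.03,0,0,0,1],[0,0,0.03,0,0,0,1],[0,0,0.03,0,0,0,1],[0,0,0,0,0,0,1],[0,0,0,0,0,0,0],[0,0,0,0,0,0,0],[0,0,0,0,0,0,0],[0,0,0,0,0,0,0],[0,0,0,0,0,0,0],[0,0,0,0,0,0,0],[0,0,0,0,0,0,0],[0,0,0,0,0,0,0],[0,0,0,0,0,0,0]]]' 60
python3 - <<'E'
from h import *
st=monitor.sense();M=R.from_quat(st['tool_rot']).as_matrix()
A=np.array([.5625,-.0758]);d=st['tcp_pos'][:2]-A;r=np.hypot(*d);a=np.arctan2(d[1],d[0])%(2*np.pi);print('r',r,'ang',a,'est cup',a-np.pi/2)
T=1.0;n=16;b=a+T*np.arange(n+1)/n
p=np.c_[A+.112*np.c_[np.cos(b),np.sin(b)],np.zeros(n+1)]
print((np.diff(p,axis=0)@M/.8).round(4)[:,:2].tolist())
E
```

```text
t: 11.3
tcp_pos: [0.4558, -0.1072, 0.1463]
tool_rot: [0.215, 0.977, -0.0, 0.002]
force: [0.4, 0.7, 6.3]
finger_gap: 0.165
gripper_force: 58.5
r 0.11122307672836257 ang 3.4278758410203745 est cup 1.857079514225478
[[-0.006, -0.0064], [-0.0064, -0.006], [-0.0067, -0.0056], [-0.0071, -0.0052], [-0.0074, -0.0047], [-0.0076, -0.0043], [-0.0079, -0.0038], [-0.0081, -0.0033], [-0.0083, -0.0028], [-0.0085, -0.0022], [-0.0086, -0.0017], [-0.0087, -0.0012], [-0.0087, -0.0006], [-0.0087, -0.0001], [-0.0087, 0.0005], [-0.0087, 0.001]]
```

```bash
python3 -m pendant '[[[-0.003,-0.0032,0,0,0,0,0],[-0.003,-0.0032,0,0,0,0,0],[-0.0064,-0.006,0,0,0,0,0],[-0.0067,-0.0056,0,0,0,0,0],[-0.0071,-0.0052,0,0,0,0,0],[-0.0074,-0.0047,0,0,0,0,0],[-0.0076,-0.0043,0,0,0,0,0],[0,0,0,0,0,0,0],[0,0,0,0,0,0,0]]]'
```

```text
t: 12.2
tcp_pos: [0.4748, -0.1441, 0.1463]
tool_rot: [0.215, 0.977, -0.0, 0.001]
force: [1.0, 2.3, 7.3]
finger_gap: 0.166
gripper_force: 59.0
```

```bash
python3 -m pendant '[[[-0.0079,-0.0038,0,0,0,0,0],[-0.0081,-0.0033,0,0,0,0,0],[-0.0083,-0.0028,0,0,0,0,0],[-0.0085,-0.0022,0,0,0,0,0],[-0.0086,-0.0017,0,0,0,0,0],[-0.0087,-0.0012,0,0,0,0,0],[-0.0087,-0.0006,0,0,0,0,0],[-0.0087,-0.0001,0,0,0,0,0],[-0.006,0.0003,0,0,0,0,0],[-0.003,0.0003,0,0,0,0,0],[0,0,0,0,0,0,0],[0,0,0,0,0,0,0],[0,0,0,0,0,0,0]]]'
python3 - <<'E'
from h import *
s=snap('top','t2.png');P=pts(s);Z=P[...,2]
A0=np.array([.5625,-.0758]);t=monitor.sense()['tcp_pos'];d=t[:2]-A0;print(np.hypot(*d),np.arctan2(d[1],d[0])%(2*np.pi))
x=snap('scene','s3.png');Q=pts(x)
C=A0+.088*np.array([np.cos(2.828),np.sin(2.828)]);print('mark',C)
for n,S in(('top',P),('scene',Q)):
    w=np.hypot(S[...,0]-C[0],S[...,1]-C[1])<.05
    for lo,hi in((.126,.136),(.15,.172)):
        p=S[w&(S[...,2]>lo)&(S[...,2]<hi)]
        print(n,lo,len(p),((p.max(0)+p.min(0))/2).round(4) if len(p) else 0,np.ptp(p,axis=0).round(3) if len(p) else 0)
a=s['pixels'][200:350,200:400,::-1];b=x['pixels'][120:270,130:330,::-1]
cv2.imwrite('pics/fin.png',cv2.resize(np.hstack([a,b]),None,fx=2,fy=2,interpolation=cv2.INTER_CUBIC))
E
```

```text
t: 13.5
tcp_pos: [0.524, -0.18, 0.1463]
tool_rot: [0.215, 0.977, 0.0, -0.0]
force: [-1.4, 2.6, 8.8]
finger_gap: 0.167
gripper_force: 59.0
0.11108694198722364 4.358254469046787
mark [ 0.47879163 -0.04865393]
top 0.126 237 [ 0.4844 -0.0436  0.1311] [0.053 0.05  0.01 ]
top 0.15 88 [ 0.4855 -0.0435  0.1613] [0.024 0.024 0.019]
scene 0.126 124 [ 0.496  -0.0455  0.131 ] [0.032 0.052 0.01 ]
scene 0.15 68 [ 0.4858 -0.0463  0.1599] [0.025 0.023 0.019]
```

View pics/fin.png

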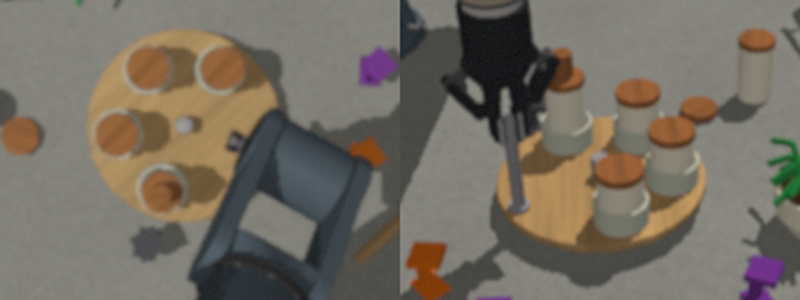

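The picture shows the jar upright in its cup, top crop (160,190), just short of the pointer at (152,240). The fingers hold the peg. It is about 5 mm short, so a small turn more, then a settled check.

```bash
python3 -m pendant '[[[-0.0035,0.0003,0,0,0,0,0],[-0.0035,0.0005,0,0,0,0,0],[0,0,0,0,0,0,0],[0,0,0,0,0,0,0],[0,0,0,0,0,0,0],[0,0,0,0,0,0,0],[0,0,0,0,0,0,0],[0,0,0,0,0,0,0],[0,0,0,0,0,0,0],[0,0,0,0,0,0,0]]]'
python3 - <<'E'
from h import *
for i in range(2):
    s=snap('top');P=pts(s);C=np.array([.4814,-.048])
    w=np.hypot(P[...,0]-C[0],P[...,1]-C[1])<.05
    for lo,hi in((.126,.136),(.15,.172)):
        p=P[w&(P[...,2]>lo)&(P[...,2]<hi)];print(((p.max(0)+p.min(0))/2).round(4),p[:,2].max())
E
```

```text
t: 14.6
tcp_pos: [0.5292, -0.1818, 0.1463]
tool_rot: [0.215, 0.977, 0.0, -0.0]
force: [-1.6, 1.0, 8.6]
finger_gap: 0.164
gripper_force: 58.9
[ 0.4831 -0.0485  0.1309] 0.1358690645756162
[ 0.4834 -0.0483  0.1616] 0.17178115575327713
[ 0.4831 -0.0485  0.1311] 0.13598235598310104
[ 0.4832 -0.0482  0.161 ] 0.17064634516182964
```

Jar within 2 mm of the mark, upright, and the peg is held still.

```bash
python3 -c "
from station import job
print(job.sign_off())"
```

```text
the job is handed in; nothing more can be done
None
```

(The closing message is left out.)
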